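Dress the miniature cafe terrace for the next shot

ROBOT

A 6-joint arm with a two-finger parallel gripper is mounted at the origin on the work surface. World frame = base frame: x ahead of the robot, y to its left, z up, the work surface at z = 0. Lengths are in mm, angles in rad, forces in N, time in s.
With the tool pointing down it reaches from about 275 to 1000 mm from the base axis. Payload 8.4 kg.
Tool frame: the origin (TCP) lies between the finger pads; the fingertips stand 22 mm ahead of it and the grasp point (between the pads) lies 3 mm ahead of it; z points along the fingers, y is the line along which they close (so a half turn about z gives the same grasp; the last joint's range is limited). The gripper opens to 85 mm and grips with 20 to 120 N. Pads are 22 mm wide; open, the fingers measure 114 mm over their backs; the gripper's body (76 mm by 85 mm) begins 54 mm behind the grasp point. The pads swing forward as they close: fully open they stand 13 mm farther back than shut.
Start: joints at [1.272, 0.353, 1.633, -0, 1.155, -0.002], TCP at [182.787, 597.676, 253.281] pointing down, gripper open.
Joint ranges: [-2.63, 2.63], [-0.92, 2.1], [0.06, 2.66], [-1.3, 4.44], [0, 2.69], [-3.02, 3.02]. Speed limits (rad/s): [2.22, 2.22, 2.79, 3.14, 3.14, 3.14].

INTERFACE

Orientations are given as [roll, pitch, yaw] about the fixed x, y, z axes, in that order (R = Rz(yaw) Ry(pitch) Rx(roll)).
In Python, from rig import r, grab_frame gives the robot as it stands.
- The arm moves only by the shell command python3 -m inch 'ROWS' [FORCE]. ROWS is JSON, a list of rows, each a list of 7 numbers: the turn, a rotation vector about the tool's x, y, z as a fraction of full scale, then the shift along the tool's x, y, z as a fraction of full scale, then the closure, from 0 (fully open) to 1 (shut). In form: [[rx, ry, rz, dx, dy, dz, fingers], ...]. A call has 1 to 8 rows; each row shifts and turns the commanded pose from where the row before left it, along the tool's axes as they then stand; what a row does not reach is not made up. Full scale, the value 1, is 2.5 cm for a shift and pi rad for a turn. A row lasts 1/12 s, in which the tool goes at most 41.7 mm and 7.16 degrees, less where a joint would pass 70% of its speed; a pose out of reach is approached as far as the arm can. A call with a number of a shift or a turn outside -1 to 1 is refused whole. A call with a gripper value outside its range is refused whole. The fingers move at their own pace and stop on an object; FORCE is the grip in N (left out, the last holds). Time passes only in rows, so rows that do not move let the fingers close. It gives the time, the measured TCP pose, the force, the opening and the grip force at its end, in the units of the state.
- r.sense(): the state, without advancing time (a new reading comes with each control period).
- grab_frame(name): name is "scene" or "top" or "wrist"; returns a dict with "pixels" (400x640x3 uint8, red, green, blue), "z_map" (400x640 float32, mm along the optical axis (not along the pixel's ray), 0 where there is no reading), "vertical_fov" (degrees; the focal length in pixels is half the picture's height over the tangent of half this angle, whatever the lens; pixels are square), "cx", "cy" (the principal point, pixels), "cam_to_world" (4x4, takes a point from camera to world coordinates). Camera axes: x right, y down, z forward; pixel columns grow to the right and rows downward; lengths in mm; the calibration is good to about 2 mm. A picture is of the moment at which its call begins.
- r.sign_off(): hands the job in; it is judged then, once.
The state is a dict: "clock": time; "qpos": joint angles; "qvel": joint speeds; "joint_efforts": joint torques, N m; "eef_pos": TCP position; "tcp_rot": TCP orientation; "contact_force": force on the tool from outside, world axes, zero at the start; "wrist_torque": the same for the moment, N m; "opening": opening from 0.0 (shut) to 1.0 (fully open); "grasp_force": force on a finger pad.
Only numpy, scipy, OpenCV 4.12 (cv2) and the standard library are available. Lean on these libraries where they do the work, as an engineer would, in place of code of your own. Each camera call takes 0.05 s, during which the arm holds its last target. There are 200 camera calls.

TASK

Dress the miniature cafe terrace for the next shot: stand each of the four painted pieces (blue bench, red stool, green planter, yellow round table) upright and centred in the outline of its own colour on the paved set deck, with the bench and the planter turned square to their outlines. Set the pieces down, do not drop them, and leave the white primed stool and the mug where they stand.

Things in the scene. Friction and masses are not known exactly. Their poses are not given: they have to be found in the camera images.
- bench: The blue miniature bench (1:10): seat of three blue slats, 110 x 40.5 mm, its top 45 mm above the feet, with side rails down to 32 mm, on dark square legs; no back rest, both ways round alike. Origin: centre of the underside, at the feet. x runs along the 110 mm, y across, z up. 60 g. Starts upright on the workbench (height 0).
- stool: The red miniature round stool: red seat of 36 mm diameter, 7 mm thick, its top 48 mm above the feet; four red legs within a 34 mm circle. Origin: centre of the underside, at the feet; z up. 30 g. Starts upright on the workbench.
- planter: The green miniature planter: solid square tub 50 x 50 mm, 52 mm high (its rim looks 2 mm wider), with a clipped leafy block 40 x 40 mm on it up to 79 mm height. Origin: centre of the underside; x and y square to the tub's sides, z up; all four sides alike. 120 g. Starts upright on the workbench.
- bistro_table: The yellow miniature round table: yellow top of 60 mm diameter, from 68 to 74 mm above the underside, on a thin dark column (9 mm) with a dark round foot of 52 mm diameter. Origin: centre of the underside; z up. 80 g. Starts upright on the workbench.
- bench_mark: Blue rectangular outline, inner 122 x 52 mm, line 5 mm wide, flat, the place of the bench. Drawn on the deck: a flat grey paved model deck, 12 mm thick, on the right half of the workbench. Origin: centre of the outline on the deck's top surface, which is 12 mm above the workbench; x runs along the long side, z up.
- stool_mark: Red circular outline drawn on the deck, inner diameter 48 mm, line 5 mm wide, flat, the place of the red stool. Origin: its centre, on the deck's top surface (12 mm above the workbench). Along the deck's right-hand edge stands a cafe front, 227 mm high, its face 170 mm or more from the centre of any outline; its awning, 150 mm up and higher, reaches 50 mm nearer.
- planter_mark: Green square outline drawn on the deck, inner 62 x 62 mm, line 5 mm wide, flat, the place of the planter. Origin: its centre, on the deck's top surface (12 mm above the workbench); x and y square to its sides.
- table_mark: Yellow circular outline drawn on the deck, inner diameter 64 mm, line 5 mm wide, flat, the place of the round table. Origin: its centre, on the deck's top surface (12 mm above the workbench).
- primed_stool: A second stool of the same shape and size as the red one but all white (only primed, not painted yet). It has no outline and stays where it stands. Origin: centre of the underside, at the feet.
- mug: A worker's olive-green mug, 80 mm diameter, 90 mm high, with a handle; it stays where it stands. Origin: centre of the underside.
There are look-alikes about, which are no part of the job. Several things have the shape of the stool; the one meant has the colours described above. Of the things that look like the planter, the larger one is meant.

How it is judged:
By the outcome, as a careful person would: the job done as asked, in the order asked, and still so for the second after the job is handed in, with the robot touching nothing.
It also fails if it takes over 115 s, if anything falls off the work surface, if the arm or the gripper's body presses on something with over 40 N, if the wrist force passes 120 N, or if a joint passes its speed limit or range.

## Working session

There is one attempt and no reset: what is moved stays moved. The work goes in short steps, Python scripts to look and compute and a shell command to move; the robot and the scene stay as the last step left them, time stands still between calls to the robot, and variables do not carry over. Pictures are saved under pics/ and viewed, at most 14 in all, crops included, and the job is handed in when it is done.

```bash
ls; mkdir -p pics; cat > h.py <<'E'
import numpy as np, cv2
from rig import r, grab_frame
def cam(n):
    f=grab_frame(n); h=f["pixels"].shape[0]
    f["f"]=h/2/np.tan(np.radians(f["vertical_fov"])/2); return f
def ray(f,u,v,z):
    T=np.array(f["cam_to_world"]); d=T[:3,:3]@np.array([(u-f["cx"])/f["f"],(v-f["cy"])/f["f"],1]); o=T[:3,3]
    return o+d*(z-o[2])/d[2]
def save(f,n): cv2.imwrite("pics/"+n,cv2.cvtColor(f["pixels"],cv2.COLOR_RGB2BGR))
E
python3 - <<'E'
from h import *
for n in("scene","top"):
    f=cam(n); save(f,n+"0.png"); print(n,f["f"],f["cx"],f["cy"],np.round(f["cam_to_world"],3).tolist())
    np.savez("/tmp/"+n,**f)
print(r.sense())
E
```

```text
pics
scene 395.10412942341827 318.35132467718404 194.37420703322934 [[0.854, 0.36, -0.376, 792.704], [0.52, -0.617, 0.591, -470.191], [-0.02, -0.7, -0.714, 687.051], [0.0, 0.0, 0.0, 1.0]]
top 468.5021451286009 327.14553516641564 202.44928115627624 [[-0.008, -0.988, 0.156, 272.241], [-1.0, 0.011, 0.017, 40.615], [-0.019, -0.156, -0.988, 1175.155], [0.0, 0.0, 0.0, 1.0]]
{'clock': 0.1, 'qpos': array([ 1.27157924e+00,  3.53607775e-01,  1.63404730e+00, -1.76753644e-05,
        1.15519313e+00, -2.39159221e-03]), 'qvel': array([-0.00039768,  0.0003348 , -0.0010349 , -0.00012058,  0.00042378,
        0.00093065]), 'joint_efforts': array([-1.54131071e-04, -6.06358480e+01, -3.42820036e+01, -1.36390290e-04,
        3.92136208e-03, -4.81128984e-05]), 'eef_pos': array([182.68817132, 597.29418113, 252.62402687]), 'tcp_rot': array([-3.14033707e+00,  1.31589485e-05,  2.84477431e+00]), 'contact_force': array([ 0.09109751, -0.04153944, -0.06172612]), 'wrist_torque': array([0.03573948, 0.0405412 , 0.00164561]), 'grasp_force': 0.0, 'opening': 1.001199444092058}
```

View pics/scene0.png

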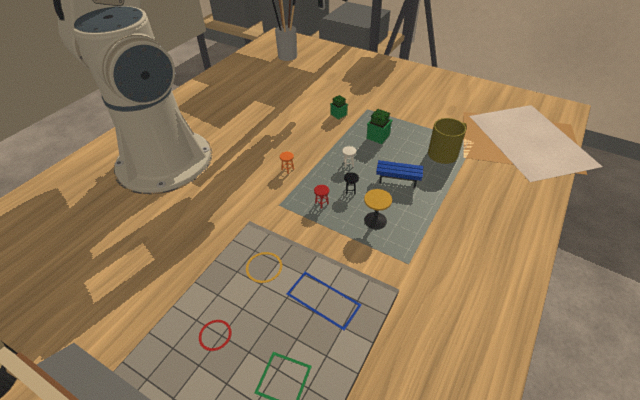

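View pics/top0.png

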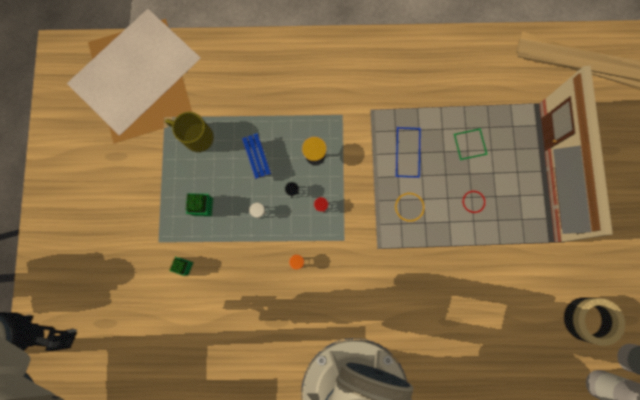

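The top view shows the bench at (257,156), red stool at (321,204), planter at (199,204) and table at (314,149). The marks are blue (408,152), green (470,144), yellow (410,207) and red (474,202). The small planter (181,267), orange, black and white stools and the mug are to be left alone.

```bash
cat > m.py <<'E'
from h import *
def find(f,box,hs,smin=90,vmin=40,vmax=255):
    hsv=cv2.cvtColor(f["pixels"],cv2.COLOR_RGB2HSV); m=np.zeros(hsv.shape[:2],np.uint8)
    for lo,hi in hs: m|=cv2.inRange(hsv,(lo,smin,vmin),(hi,255,vmax))
    u0,v0,u1,v1=box; k=np.zeros_like(m); k[v0:v1,u0:u1]=m[v0:v1,u0:u1]
    return k
def rect(f,k,z):
    "mask -> hull points on plane z -> min area rect (centre,size,angle of long side)"
    c=max(cv2.findContours(k,cv2.RETR_EXTERNAL,cv2.CHAIN_APPROX_NONE)[0],key=cv2.contourArea)[:,0]
    p=np.array([ray(f,u,v,z)[:2] for u,v in c],np.float32)
    (c,s,a)=cv2.minAreaRect(p)
    if s[0]<s[1]: s=s[::-1]; a+=90
    cc=cv2.minEnclosingCircle(p)
    return np.round([*c,*s,(a+90)%180-90,*cc[0],cc[1]],1)
RED=[(0,7),(172,180)];BLUE=[(105,130)];GREEN=[(45,85)];YEL=[(15,30)]
E
python3 - <<'E'
from m import *
f=dict(np.load("/tmp/top.npz"))
for n,b,c,z,kw in [("bench",(235,125,280,185),BLUE,45,{}),("stool",(308,192,332,215),RED,48,{}),
 ("planter",(180,188,218,220),GREEN,60,{}),("table",(295,130,333,165),YEL,74,dict(smin=130)),
 ("bmark",(385,115,430,190),BLUE,12,{}),("smark",(455,185,492,220),RED,12,{}),
 ("pmark",(445,122,495,165),GREEN,12,dict(smin=70)),("tmark",(388,187,432,228),YEL,12,dict(smin=90)),
 ("white",(245,200,268,222),[(0,180)],48,dict(smin=0,vmin=170)),("black",(283,181,300,197),[(0,180)],48,dict(smin=0,vmin=0,vmax=45)),("mug",(170,110,210,150),[(20,40)],90,{})]:
    try: print(n,rect(f,find(f,b,c,**kw),z))
    except Exception as e: print(n,e)
E
```

```text
bench [570.9 237.  111.8  42.6  18.6 571.1 236.6  58.2]
stool [446.4  75.2  34.5  34.2  -0.6 445.9  76.5  18.8]
planter [446.6 370.4  63.9  51.4  89.4 446.6 370.4  38.2]
table [ 5.776e+02  9.180e+01  6.010e+01  5.590e+01 -4.000e-01  5.781e+02
  9.100e+01  3.110e+01]
bmark [ 557.6 -144.2   74.5   58.1   -2.2  557.6 -144.3   47.2]
smark [ 454.8 -304.6   58.1   57.3  -47.3  454.6 -305.4   29.7]
pmark [ 603.6 -304.7   74.1   73.7  -78.7  603.3 -304.9   49.6]
tmark [ 442.2 -144.    76.2   74.9   -1.7  443.  -144.9   39.5]
white [434.5 233.7  32.1  29.3   0.8 434.2 233.4  16.4]
black [4.844e+02 1.473e+02 3.000e+01 2.700e+01 1.000e-01 4.848e+02 1.462e+02
 1.630e+01]
mug [620.  384.9 111.2  82.7  29.9 618.3 390.8  59.6]
```

```bash
cat > g.py <<'E'
import sys
from h import *
from scipy.spatial.transform import Rotation as R
# python3 g.py x y z yawdeg -> turn needed (tool rotvec, units of pi), shift in units of 25 mm in final tool axes
x,y,z,a=map(float,sys.argv[1:5]); s=r.sense()
C=R.from_euler("xyz",s["tcp_rot"]); G=R.from_euler("xyz",[np.pi,0,np.radians(a)])
print("pos",np.round(s["eef_pos"],1),"yaw",round(np.degrees(s["tcp_rot"][2]),2),"turn",np.round((C.inv()*G).as_rotvec()/np.pi,4),
 "shift",np.round(G.inv().apply(np.array([x,y,z])-s["eef_pos"])/25,3))
E
python3 -m inch '[[0,0,-0.039,0,0,0,0],[0,0,-0.039,0,0,0,0],[0,0,-0.039,0,0,0,0],[0,0,-0.039,0,0,0,0],[0,0,-0.039,0,0,0,0],[0,0,0,0,0,0,0],[0,0,0,0,0,0,0]]' 40
python3 g.py 520 237 230 198.6
```

```text
clock: 0.68
eef_pos: [182.7, 597.5, 253.0]
tcp_rot: [-3.141, -0.0, -2.83]
contact_force: [-0.1, -0.2, 0.8]
opening: 1.001
grasp_force: 0.0
pos [182.7 597.5 253. ] yaw -162.13 turn [-0.0002 -0.0001 -0.004 ] shift [ -8.187 -17.97    0.918]
```

```bash
python3 -m inch '[[0,0,-0.004,-0.45,-1,0,0],[0,0,0,-0.45,-1,0,0],[0,0,0,-0.45,-1,0,0],[0,0,0,-0.45,-1,0,0],[0,0,0,-0.45,-1,0,0],[0,0,0,-0.45,-1,0,0],[0,0,0,-0.45,-1,0.4,0],[0,0,0,-0.45,-1,0.5,0]]' >/dev/null
python3 -m inch '[[0,0,0,-0.45,-1,0,0],[0,0,0,-0.45,-1,0,0],[0,0,0,-0.45,-1,0,0],[0,0,0,-0.45,-1,0,0],[0,0,0,-0.45,-1,0,0],[0,0,0,-0.45,-1,0,0],[0,0,0,-0.45,-1,0,0],[0,0,0,-0.45,-1,0,0]]' >/dev/null
python3 -m inch '[[0,0,0,-0.45,-1,0,0],[0,0,0,-0.45,-1,0,0],[0,0,0,0,0,0,0],[0,0,0,0,0,0,0]]'
python3 g.py 571 237 200 198.6
python3 - <<'E'
from h import *
f=cam("wrist"); save(f,"w1.png"); np.savez("/tmp/w1",**f); print(f["f"],f["cx"],f["cy"],np.round(f["cam_to_world"],3).tolist())
E
```

```text
clock: 2.35
eef_pos: [519.9, 235.8, 230.6]
tcp_rot: [3.142, -0.0, -2.819]
contact_force: [-0.0, 0.4, 0.5]
opening: 1.003
grasp_force: 0.0
pos [519.9 235.8 230.6] yaw -161.53 turn [ 0.     -0.0001 -0.0007] shift [-1.951 -0.607  1.224]
350.13900901677755 318.11695625109434 197.61554685960778 [[-0.317, 0.898, 0.304, 443.89], [0.948, 0.301, 0.102, 209.885], [0.0, 0.32, -0.947, 351.254], [0.0, 0.0, 0.0, 1.0]]
```

View pics/w1.png

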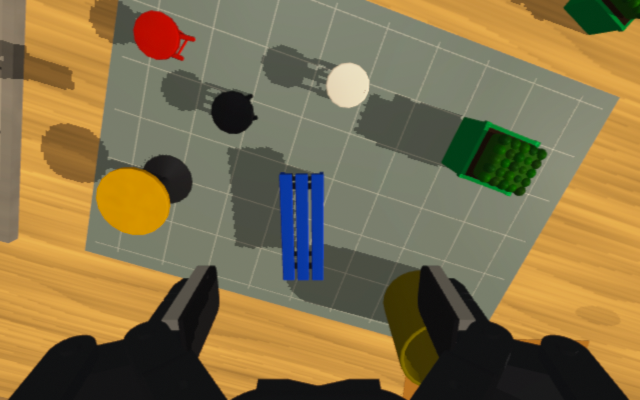

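The wrist view shows the bench (302,227), table (133,202), red stool (158,35), planter (505,160), white stool (348,85), black stool (233,111) and mug (405,320).

```bash
cat >> m.py <<'E'
def cloud(f,k):
    v,u=np.nonzero(k); d=f["z_map"][v,u]; ok=d>0; u,v,d=u[ok],v[ok],d[ok]
    T=np.array(f["cam_to_world"]); P=np.c_[(u-f["cx"])/f["f"]*d,(v-f["cy"])/f["f"]*d,d]
    return P@T[:3,:3].T+T[:3,3]
def crect(P,lo,hi):
    p=P[(P[:,2]>lo)&(P[:,2]<hi)][:,:2].astype(np.float32); c,s,a=cv2.minAreaRect(p)
    if s[0]<s[1]: s=s[::-1]; a+=90
    return np.round([*c,*s,(a+90)%180-90],1),len(p)
E
python3 - <<'E'
from m import *
f=dict(np.load("/tmp/w1.npz"))
for n,b,c,z,kw in [("bench",(260,160,340,300),BLUE,45,{}),("stool",(125,5,200,65),RED,48,{}),
 ("planter",(430,100,560,210),GREEN,60,dict(smin=60,vmin=10)),("table",(85,155,180,250),YEL,74,dict(smin=150))]:
    k=find(f,b,c,**kw); P=cloud(f,k); print(n,rect(f,k,z),"z",np.round(np.percentile(P[:,2],[5,50,95])),crect(P,z-6,z+4))
    if n=="planter":
        for lo,hi in((46,56),(68,85),(10,56)): print(crect(P,lo,hi))
E
```

```text
bench [581.3 224.7 111.6  12.5  18.5 581.2 225.   56. ] z [14. 45. 46.] (array([577.5, 238.4, 110.2,  40.2,  18.8]), 3932)
stool [454.5  81.7  44.2  35.9  68.7 451.9  84.2  24.4] z [12. 48. 49.] (array([453.2,  77.4,  35.7,  35.4, -61.7]), 1806)
planter [456.3 370.9  81.9  51.6  87.8 455.8 371.   44.8] z [ 8. 73. 79.] (array([456.4, 379.1,  50.7,  50.5,  87.8]), 195)
(array([456.7, 379.6,  52.9,  51.8,  87.8]), 953)
(array([456.6, 379. ,  41.2,  41.2,  87.7]), 2652)
(array([456.7, 379.6,  52.9,  51.8,  87.8]), 1872)
table [585.3  93.8  62.   59.5 -71.5 585.   93.5  31.5] z [-0. 74. 75.] (array([586.1,  93.1,  59.9,  59.1, -12.2]), 3888)
```

```bash
python3 -m inch '[[0,0,0,-0.9,-0.3,1,0],[0,0,0,-0.9,-0.2,1,0],[0,0,0,0,0,1,0],[0,0,0,0,0,1,0],[0,0,0,0,0,0,0],[0,0,0,0,0,0,0]]'
python3 - <<'E'
from m import *
f=cam("wrist"); k=find(f,(100,0,540,400),BLUE); save(f,"w2.png"); P=cloud(f,k); print(crect(P,40,49))
t=dict(np.load("/tmp/top.npz")); P=cloud(t,find(t,(235,125,280,185),BLUE)); print(crect(P,38,55),np.percentile(P[:,2],[5,50,95]))
v,u=np.nonzero(k);print(u.min(),u.max(),v.min(),v.max())
E
python3 g.py 577.5 238.4 40 198.8
```

```text
clock: 2.9
eef_pos: [564.4, 240.0, 129.8]
tcp_rot: [-3.142, -0.003, -2.813]
contact_force: [-0.0, -0.4, 0.5]
opening: 1.003
grasp_force: 0.0
(array([577.5, 238.5, 110.4,  40.6,  18.6]), 8648)
(array([571.6, 236.3, 110.1,  40.8,  18.3]), 605) [-0.83152733 43.07187378 47.02078019]
276 343 145 304
pos [565.5 240.3 131.4] yaw -161.18 turn [ 0.     -0.0001  0.0001] shift [-0.43  -0.226  3.655]
```

```bash
python3 -m inch '[[0,0,0,-0.43,-0.23,0,0],[0,0,0,0,0,0.9,0],[0,0,0,0,0,0.9,0],[0,0,0,0,0,0.9,0],[0,0,0,0,0,0.9,0],[0,0,0,0,0,0,0],[0,0,0,0,0,0,0]]' 30
python3 g.py 577.5 238.4 40 198.8
python3 -m inch '[[0,0,0,0,0,0,0.5],[0,0,0,0,0,0,0.8],[0,0,0,0,0,0,1],[0,0,0,0,0,0,1],[0,0,0,0,0,0,1],[0,0,0,0,0,0,1],[0,0,0,0,0,0,1],[0,0,0,0,0,0,1]]' 30
python3 g.py 577.5 238.4 40 198.8
```

```text
clock: 3.53
eef_pos: [578.7, 237.6, 41.6]
tcp_rot: [-3.142, 0.0, -2.813]
contact_force: [-0.2, -0.4, 0.6]
opening: 1.005
grasp_force: 0.0
pos [578.7 237.6  41.6] yaw -161.2 turn [-0.      0.0001  0.    ] shift [0.037 0.044 0.063]
clock: 4.2
eef_pos: [578.9, 237.8, 42.2]
tcp_rot: [3.142, 0.002, -2.813]
contact_force: [-0.2, 0.5, 7.9]
opening: 0.469
grasp_force: 32.8
pos [578.9 237.8  42.2] yaw -161.18 turn [0.     0.0007 0.0001] shift [0.045 0.04  0.089]
```

```bash
python3 -m inch '[[0,0,0,0,0,-0.3,1],[0,0,0,0,0,-0.7,1],[0,0,0,0,0,-1,1],[0,0,0,0,0,-1,1],[0,0,0,0,0,-1,1],[0,0,0,0,0,-1,1],[0,0,0,0,0,-1,1],[0,0,0,0,0,-1,1]]'
python3 -m inch '[[0,0,0.035,0,0,-0.7,1],[0,0,0.035,0,0,-0.7,1],[0,0,0.034,0,0,-0.6,1],[0,0,0,0,0,0,1],[0,0,0,0,0,0,1]]'
python3 g.py 520 -255 275 180
```

```text
clock: 4.87
eef_pos: [577.7, 237.4, 217.7]
tcp_rot: [3.142, 0.0, -2.813]
contact_force: [1.4, -0.1, 0.3]
opening: 0.466
grasp_force: 31.9
clock: 5.28
eef_pos: [578.2, 237.6, 266.7]
tcp_rot: [3.141, 0.002, -3.137]
contact_force: [0.5, -0.2, -0.4]
opening: 0.472
grasp_force: 31.9
pos [578.2 237.6 266.7] yaw -179.71 turn [0.0002 0.0006 0.0016] shift [  2.328 -19.705  -0.332]
```

```bash
python3 -m inch '[[0,0,0.0016,0.12,-0.5,0,1],[0,0,0,0.12,-0.9,0,1],[0,0,0,0.12,-0.9,0,1],[0,0,0,0.12,-0.9,0,1],[0,0,0,0.12,-0.9,0,1],[0,0,0,0.12,-0.9,0,1],[0,0,0,0.12,-0.9,0,1],[0,0,0,0.12,-0.9,-0.3,1]]' >/dev/null
python3 -m inch '[[0,0,0,0.12,-0.9,0,1],[0,0,0,0.12,-0.9,0,1],[0,0,0,0.12,-0.9,0,1],[0,0,0,0.12,-0.9,0,1],[0,0,0,0.12,-0.9,0,1],[0,0,0,0.12,-0.9,0,1],[0,0,0,0.12,-0.9,0,1],[0,0,0,0.12,-0.9,0,1]]' >/dev/null
python3 -m inch '[[0,0,0,0.12,-0.9,0,1],[0,0,0,0.12,-0.9,0,1],[0,0,0,0.12,-0.9,0,1],[0,0,0,0.12,-0.9,0,1],[0,0,0,0.12,-0.9,0,1],[0,0,0,0.12,-0.9,0,1],[0,0,0,0,0,0,1],[0,0,0,0,0,0,1]]'
python3 - <<'E'
from h import *
f=cam("wrist"); save(f,"w3.png"); np.savez("/tmp/w3",**f)
E
python3 g.py 520 -255 275 180
```

```text
clock: 7.28
eef_pos: [509.0, -248.1, 271.9]
tcp_rot: [3.141, -0.002, 3.138]
contact_force: [0.1, 0.8, -0.5]
opening: 0.467
grasp_force: 31.9
pos [ 509.3 -247.3  272.1] yaw 179.83 turn [ 0.0004 -0.0006 -0.001 ] shift [-0.427 -0.31  -0.117]
```

View pics/w3.png

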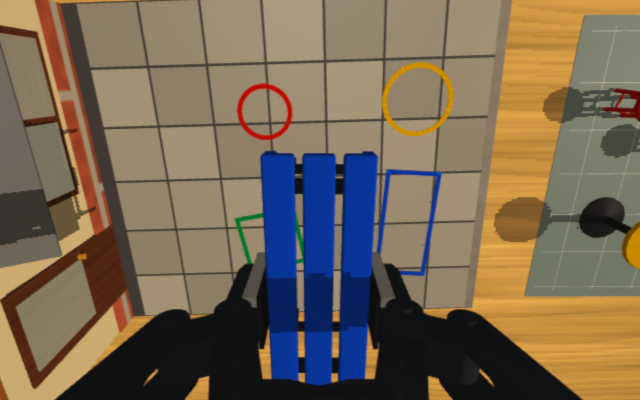

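Red mark (265,111), yellow (418,99) and blue (409,222) are visible. The held bench just touches the blue mark's left edge, and it hides part of the green one (270,240). I'll shift sideways for a clean look.

```bash
python3 -m inch '[[0,0,0,0,-0.8,0,1],[0,0,0,0,-0.8,0,1],[0,0,0,0,0,0,1],[0,0,0,0,0,0,1]]' >/dev/null
cat >> m.py <<'E'
def mark(f,k,z=12,amin=40):
    "all pieces of the mask -> points on plane z -> min area rect, circle"
    n,l,s,_=cv2.connectedComponentsWithStats(k)
    k=np.isin(l,[i for i in range(1,n) if s[i,4]>amin])
    v,u=np.nonzero(k); p=np.array([ray(f,a,b,z)[:2] for a,b in zip(u,v)],np.float32)
    c,s,a=cv2.minAreaRect(p)
    if s[0]<s[1]: s=s[::-1]; a+=90
    cc=cv2.minEnclosingCircle(p)
    return np.round([*c,*s,(a+90)%180-90,*cc[0],cc[1]],1),(u.min(),u.max(),v.min(),v.max())
E
python3 - <<'E'
from m import *
f=cam("wrist"); save(f,"w4.png"); np.savez("/tmp/w4",**f)
print(mark(f,find(f,(388,140,520,300),BLUE)))
print(mark(f,find(f,(220,60,380,160),RED)))
print(mark(f,find(f,(380,40,540,160),[(15,27)],smin=150)))
P=cloud(f,find(f,(388,140,520,300),BLUE));print(np.percentile(P[:,2],[5,50,95]))
E
python3 g.py 520 -255 275 180
```

```text
(array([ 591. , -144.2,  132.9,   63.3,   -3. ,  590.7, -144. ,   72.2]), (np.int64(406), np.int64(476), np.int64(168), np.int64(273)))
(array([ 4.611e+02, -3.043e+02,  5.780e+01,  5.750e+01, -1.000e-01,
        4.611e+02, -3.041e+02,  2.950e+01]), (np.int64(274), np.int64(328), np.int64(82), np.int64(138)))
(array([ 458.4, -105.1,  153.9,   77.9,   73.7,  470.7, -107.5,   79.1]), (np.int64(419), np.int64(539), np.int64(61), np.int64(159)))
[11.97085322 13.33495933 14.61205612]
pos [ 510.  -286.3  272.7] yaw 179.85 turn [ 0.0003 -0.0003 -0.0008] shift [-0.4    1.253 -0.091]
```

```bash
python3 g.py 592 -144 120 177
python3 - <<'E'
from m import *
f=dict(np.load("/tmp/w4.npz")); k=find(f,(240,0,385,400),BLUE); P=cloud(f,k); P=P[P[:,2]>240]; z=np.percentile(P[:,2],90); print(z,crect(P,z-3,z+3), r.sense()["eef_pos"])
E
```

```text
pos [ 510.  -286.3  272.7] yaw 179.85 turn [ 0.0003 -0.0003  0.0158] shift [-2.977  5.856  6.109]
276.27124083880284 (array([ 5.048e+02, -2.864e+02,  1.019e+02,  4.080e+01, -3.000e-01]), 20341) [ 510.00505131 -286.31328761  272.72074403]
```

```bash
python3 -m inch '[[0,0,0.0158,0,0,0,1],[0,0,0,-0.425,0.84,0.6,1],[0,0,0,-0.425,0.84,0.9,1],[0,0,0,-0.425,0.84,0.9,1],[0,0,0,-0.425,0.84,0.9,1],[0,0,0,-0.425,0.84,0.9,1],[0,0,0,-0.425,0.84,0.9,1],[0,0,0,-0.425,0.84,0.9,1]]'>/dev/null
python3 -m inch '[[0,0,0,0,0,0,1],[0,0,0,0,0,0,1],[0,0,0,0,0,0,1]]'
python3 - <<'E'
from m import *
f=cam("wrist"); save(f,"w5.png")
E
python3 g.py 592 -144 55 177
```

```text
clock: 8.63
eef_pos: [592.2, -143.9, 123.6]
tcp_rot: [-3.141, -0.0, 3.09]
contact_force: [-0.2, -0.4, -1.4]
opening: 0.468
grasp_force: 31.9
pos [ 592.4 -144.5  124.2] yaw 176.99 turn [-0.0001  0.0003 -0.    ] shift [0.019 0.02  2.768]
```

View pics/w5.png

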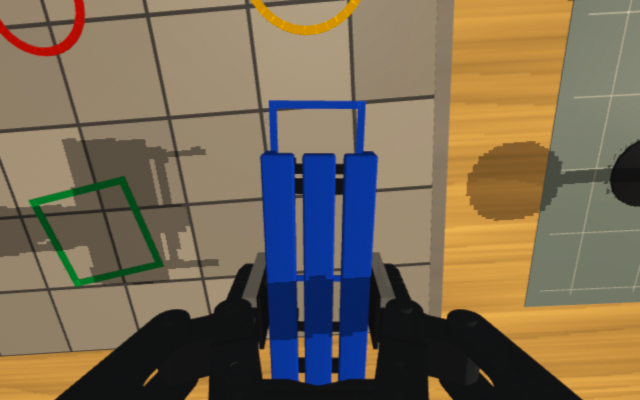

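The held bench sits over the blue mark (centre columns about 318) and square to it. The green mark is at (97,230). Lowering now.

```bash
python3 -m inch '[[0,0,0,0,0,0.7,1],[0,0,0,0,0,0.7,1],[0,0,0,0,0,0.7,1],[0,0,0,0,0,0.4,1],[0,0,0,0,0,0.2,1],[0,0,0,0,0,0,1],[0,0,0,0,0,0,1],[0,0,0,0,0,0,1]]'
python3 g.py 592 -144 54 177
python3 -m inch '[[0,0,0,0,0,0.05,1],[0,0,0,0,0,0,1],[0,0,0,0,0,0,1]]'
```

```text
clock: 9.35
eef_pos: [593.1, -144.8, 56.9]
tcp_rot: [-3.141, 0.002, 3.088]
contact_force: [-0.0, -1.0, -0.5]
opening: 0.469
grasp_force: 31.9
pos [ 593.1 -144.8   56.9] yaw 176.95 turn [-0.0001  0.0005 -0.0003] shift [0.044 0.029 0.116]
clock: 9.6
eef_pos: [592.6, -144.4, 55.0]
tcp_rot: [-3.141, 0.001, 3.089]
contact_force: [0.3, 0.1, 0.2]
opening: 0.467
grasp_force: 31.9
```

```bash
python3 -m inch '[[0,0,0,0,0,0.03,1],[0,0,0,0,0,0,1],[0,0,0,0,0,0,1]]'
python3 -m inch '[[0,0,0,0,0,0.03,1],[0,0,0,0,0,0,1],[0,0,0,0,0,0,1]]'
```

```text
clock: 9.85
eef_pos: [592.6, -144.4, 54.3]
tcp_rot: [-3.141, 0.001, 3.089]
contact_force: [-0.5, -0.0, 4.6]
opening: 0.469
grasp_force: 32.5
clock: 10.1
eef_pos: [592.7, -144.4, 54.1]
tcp_rot: [-3.141, 0.001, 3.089]
contact_force: [-3.0, 1.0, 12.3]
opening: 0.47
grasp_force: 33.4
```

```bash
python3 -m inch '[[0,0,0,0,0,-0.03,1],[0,0,0,0,0,0,0.45],[0,0,0,0,0,0,0.35],[0,0,0,0,0,0,0.2],[0,0,0,0,0,0,0],[0,0,0,0,0,0,0],[0,0,0,0,0,0,0]]'
python3 -m inch '[[0,0,0,0,0,-0.4,0],[0,0,0,0,0,-0.8,0],[0,0,0,0,0,-1,0],[0,0,0,0,0,-1,0],[0,0,0,0,0,-1,0],[0,0,0,0,0,-1,0],[0,0,0,0,0,-1,0],[0,0,0,0,0,-1,0]]'
python3 -m inch '[[0,0,0,0.7,-1,0,0],[0,0,0,0.7,-1,0,0],[0,0,0,0.7,-1,0,0],[0,0,0,0.7,-1,0,0],[0,0,0,0,0,0,0],[0,0,0,0,0,0,0]]'
python3 - <<'E'
from m import *
f=cam("wrist"); save(f,"w6.png"); np.savez("/tmp/w6",**f)
k=find(f,(250,0,640,400),BLUE); P=cloud(f,k); print("bench",crect(P,52,62),"mark",mark(f,k*(np.array(f["z_map"])>0)))
print("green",mark(f,find(f,(0,0,640,330),GREEN,smin=80)))
print("red",mark(f,find(f,(0,0,640,330),RED,smin=120)))
print("yel",mark(f,find(f,(250,0,640,200),[(15,27)],smin=150)))
E
```

```text
clock: 10.68
eef_pos: [592.2, -144.4, 53.6]
tcp_rot: [3.142, -0.0, 3.089]
contact_force: [0.0, 0.0, -0.8]
opening: 1.003
grasp_force: 0.0
clock: 11.35
eef_pos: [592.1, -144.4, 235.9]
tcp_rot: [-3.142, 0.001, 3.089]
contact_force: [1.2, -0.4, -0.4]
opening: 1.001
grasp_force: 0.0
clock: 11.85
eef_pos: [516.4, -241.5, 234.6]
tcp_rot: [-3.141, 0.001, 3.086]
contact_force: [0.6, 0.1, 0.8]
opening: 1.0
grasp_force: 0.0
bench (array([ 591.5, -143.7,  110.7,   40.4,   -3.3]), 3515) mark (array([ 601.2, -141.1,  151.3,   70.9,   -3.2,  598.4, -144.6,   79.2]), (np.int64(380), np.int64(453), np.int64(167), np.int64(296)))
green (array([ 610.1, -303.6,   73.5,   73.3,  -78.5,  610.4, -303.6,   51.1]), (np.int64(224), np.int64(306), np.int64(213), np.int64(286)))
red (array([ 574.3, -255.8,  587.7,  341.4,   80. ,  532.7, -245.4,  316.5]), (np.int64(0), np.int64(639), np.int64(2), np.int64(329)))
yel (array([474.4, -84.3, 191.9, 187. , -90. , 476.3, -65.9, 119.8]), (np.int64(379), np.int64(600), np.int64(0), np.int64(199)))
```

View pics/w6.png

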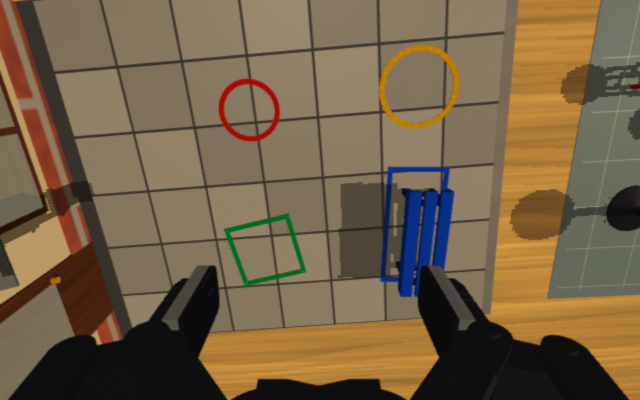

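The bench stands inside its blue outline at (418,240), square. The green mark is at (265,249), red at (249,110) and yellow at (419,86). Next is the stool.

```bash
python3 - <<'E'
from m import *
f=dict(np.load("/tmp/w6.npz"))
print("red",mark(f,find(f,(210,70,290,150),RED,smin=120)))
print("yel",mark(f,find(f,(372,36,470,138),[(15,27)],smin=150)))
E
python3 -m inch '[[0,0,-0.033,0,0,0,0],[0,0,-0.033,0,0,0,0],[0,0,-0.033,0,0,0,0],[0,0,-0.033,0,0,0,0],[0,0,0,0,0,0,0]]'
python3 g.py 440 77 165 200
```

```text
red (array([ 460.9, -304.2,   58.5,   58.3,   58.7,  461.2, -304.4,   29.6]), (np.int64(218), np.int64(279), np.int64(78), np.int64(141)))
yel (array([ 449.2, -143.2,   74.4,   74. ,    0. ,  449.3, -143.5,   37.7]), (np.int64(379), np.int64(458), np.int64(45), np.int64(128)))
clock: 12.32
eef_pos: [518.0, -239.5, 234.0]
tcp_rot: [3.142, 0.0, -2.774]
contact_force: [0.1, 0.4, 0.0]
opening: 0.997
grasp_force: 0.0
pos [ 518.  -239.5  234. ] yaw -158.94 turn [0.     0.0001 0.0059] shift [-1.399 12.965  2.76 ]
```

```bash
python3 -m inch '[[0,0,0.006,-0.1,0.92,0,0],[0,0,0,-0.1,0.92,0,0],[0,0,0,-0.1,0.92,0,0],[0,0,0,-0.1,0.92,0,0],[0,0,0,-0.1,0.92,0,0],[0,0,0,-0.1,0.92,0,0],[0,0,0,-0.1,0.92,0,0],[0,0,0,-0.1,0.92,0,0]]'>/dev/null
python3 -m inch '[[0,0,0,-0.1,0.92,0.4,0],[0,0,0,-0.1,0.92,0.5,0],[0,0,0,-0.1,0.92,0.5,0],[0,0,0,-0.1,0.92,0.5,0],[0,0,0,-0.1,0.92,0.5,0],[0,0,0,-0.1,0.92,0.4,0],[0,0,0,0,0,0,0],[0,0,0,0,0,0,0]]'
python3 - <<'E'
from m import *
f=cam("wrist"); save(f,"w7.png")
k=find(f,(150,0,500,400),RED,smin=120); P=cloud(f,k); print(crect(P,43,52))
E
python3 g.py 453.2 77.4 44 200
```

```text
clock: 13.65
eef_pos: [441.0, 75.8, 163.5]
tcp_rot: [3.141, -0.001, -2.798]
contact_force: [0.1, 0.1, 0.3]
opening: 0.998
grasp_force: 0.0
(array([452.8,  77.1,  35.8,  35.2,  21.8]), 1812)
pos [441.6  75.1 163.9] yaw -160.36 turn [-0.     0.    -0.002] shift [-0.466 -0.073  4.798]
```

```bash
python3 -m inch '[[0,0,0,-0.45,-0.06,0.3,0],[0,0,0,0,0,0.9,0],[0,0,0,0,0,0.9,0],[0,0,0,0,0,0.9,0],[0,0,0,0,0,0.9,0],[0,0,0,0,0,0.85,0],[0,0,0,0,0,0,0],[0,0,0,0,0,0,0]]'
python3 g.py 452.9 77.2 44 200
python3 -m inch '[[0,0,0,0,0,0,0.4],[0,0,0,0,0,0,0.5],[0,0,0,0,0,0,0.6],[0,0,0,0,0,0,0.8],[0,0,0,0,0,0,1],[0,0,0,0,0,0,1],[0,0,0,0,0,0,1],[0,0,0,0,0,0,1]]' 25
python3 g.py 452.9 77.2 44 200
```

```text
clock: 14.37
eef_pos: [452.5, 76.2, 44.9]
tcp_rot: [3.141, -0.002, -2.8]
contact_force: [-0.2, 0.3, 1.6]
opening: 1.0
grasp_force: 0.0
pos [452.5  76.2  44.9] yaw -160.45 turn [ 0.0001 -0.0005 -0.0025] shift [-0.029  0.033  0.037]
clock: 15.03
eef_pos: [453.2, 76.8, 45.7]
tcp_rot: [-3.141, 0.001, -2.799]
contact_force: [-0.2, 0.4, 7.4]
opening: 0.406
grasp_force: 24.6
pos [453.2  76.8  45.7] yaw -160.36 turn [-0.0001  0.0005 -0.002 ] shift [0.007 0.018 0.067]
```

```bash
python3 -m inch '[[0,0,0,0,0,-0.3,1],[0,0,0,0,0,-0.6,1],[0,0,0,0,0,-0.9,1],[0,0,0,0,0,-0.9,1],[0,0,0,0,0,-0.9,1],[0,0,0,0,0,-0.9,1],[0,0,0,0,0,-0.5,1],[0,0,0,0,0,0,1]]'
python3 - <<'E'
from m import *
f=cam("wrist"); save(f,"w8.png")
k=find(f,(200,0,440,400),RED,smin=120); P=cloud(f,k); P=P[P[:,2]>140]; z=np.percentile(P[:,2],90); print(z,crect(P,z-5,z+4))
for s in (0,1): 
    Q=P[P[:,2]>z-3]; m=Q[:,0]>np.median(Q[:,0]); print(Q[m==s].mean(0))
E
python3 g.py 461 -304.2 130 200
```

```text
clock: 15.7
eef_pos: [454.0, 77.0, 173.0]
tcp_rot: [-3.141, 0.005, -2.799]
contact_force: [0.8, 0.2, -0.3]
opening: 0.403
grasp_force: 25.0
175.54871780122136 (array([453.8,  76.6,  36.7,  34.5,  20. ]), 5677)
[445.21828606  76.12155224 174.76541685]
[460.38272059  76.16786097 174.83133467]
pos [453.3  76.8 171.4] yaw -160.35 turn [-0.0002  0.0009 -0.002 ] shift [  4.922 -14.428   1.657]
```

View pics/w8.png

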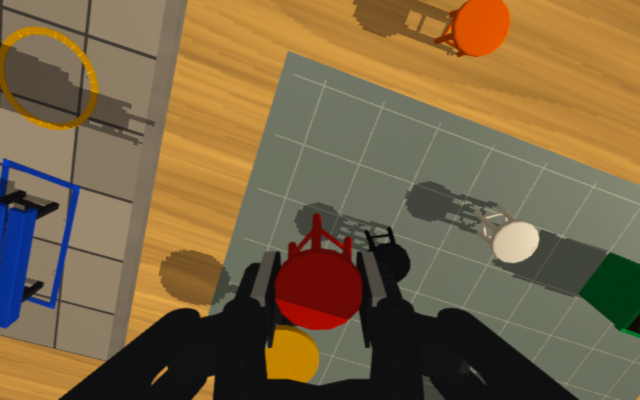

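The stool is level and held square between the pads at (318,285). Moving it to the red mark.

```bash
python3 -m inch '[[0,0,0,0.31,-0.6,0,1],[0,0,0,0.31,-0.92,0,1],[0,0,0,0.31,-0.92,0,1],[0,0,0,0.31,-0.92,0,1],[0,0,0,0.31,-0.92,0,1],[0,0,0,0.31,-0.92,0,1],[0,0,0,0.31,-0.92,0,1],[0,0,0,0.31,-0.92,0,1]]'>/dev/null
python3 -m inch '[[0,0,0,0.31,-0.92,0,1],[0,0,0,0.31,-0.92,0,1],[0,0,0,0.31,-0.92,0,1],[0,0,0,0.31,-0.92,0,1],[0,0,0,0.31,-0.92,0,1],[0,0,0,0.31,-0.92,0,1],[0,0,0,0.3,-0.92,0,1],[0,0,0,0.3,-0.92,0,1]]'>/dev/null
python3 -m inch '[[0,0,0,0,0,0,1],[0,0,0,0,0,0,1],[0,0,0,0,0,0,1]]'
python3 g.py 461 -304.2 62 200
```

```text
clock: 17.33
eef_pos: [456.4, -303.0, 168.8]
tcp_rot: [3.139, -0.001, -2.799]
contact_force: [0.2, 0.7, 0.7]
opening: 0.407
grasp_force: 25.0
pos [ 456.4 -303.   168.8] yaw -160.39 turn [ 0.0007 -0.0004 -0.0021] shift [-0.157 -0.108  4.273]
```

Contact is expected at TCP z ≈ 57.

```bash
python3 -m inch '[[0,0,0,-0.16,-0.11,0.8,1],[0,0,0,0,0,0.9,1],[0,0,0,0,0,0.9,1],[0,0,0,0,0,0.9,1],[0,0,0,0,0,0.5,1],[0,0,0,0,0,0.25,1],[0,0,0,0,0,0,1],[0,0,0,0,0,0,1]]'
python3 g.py 461 -304.2 57 200
```

```text
clock: 18.0
eef_pos: [462.2, -304.9, 64.2]
tcp_rot: [-3.142, 0.0, -2.798]
contact_force: [-0.5, 0.1, -0.5]
opening: 0.401
grasp_force: 25.0
pos [ 462.2 -304.9   64.2] yaw -160.33 turn [-0.      0.     -0.0018] shift [0.037 0.042 0.288]
```

```bash
python3 -m inch '[[0,0,0,0.03,0.02,0.15,1],[0,0,0,0,0,0.06,1],[0,0,0,0,0,0,1],[0,0,0,0,0,0,1]]'
python3 -m inch '[[0,0,0,0,0,0.04,1],[0,0,0,0,0,0,1],[0,0,0,0,0,0,1]]'
python3 -m inch '[[0,0,0,0,0,0.03,1],[0,0,0,0,0,0,1],[0,0,0,0,0,0,1]]'
```

```text
clock: 18.33
eef_pos: [461.2, -305.1, 59.0]
tcp_rot: [-3.141, 0.0, -2.799]
contact_force: [0.1, 0.1, -0.4]
opening: 0.4
grasp_force: 25.0
clock: 18.58
eef_pos: [461.3, -305.1, 57.9]
tcp_rot: [-3.141, 0.0, -2.799]
contact_force: [-0.5, 0.2, 4.2]
opening: 0.403
grasp_force: 25.2
clock: 18.83
eef_pos: [461.5, -305.1, 57.6]
tcp_rot: [-3.141, 0.001, -2.799]
contact_force: [-0.9, 1.4, 9.1]
opening: 0.401
grasp_force: 25.6
```

```bash
python3 -m inch '[[0,0,0,0,0,-0.03,1],[0,0,0,0,0,0,0.5],[0,0,0,0,0,0,0.4],[0,0,0,0,0,0,0.2],[0,0,0,0,0,0,0],[0,0,0,0,0,0,0],[0,0,0,0,0,0,0]]'>/dev/null
python3 -m inch '[[0,0,0,0,0,-0.4,0],[0,0,0,0,0,-0.8,0],[0,0,0,0,0,-1,0],[0,0,0,0,0,-1,0],[0,0,0,0,0,-1,0],[0,0,0,0,0,-1,0],[0,0,0,0,0,-1,0],[0,0,0,0,0,-1,0]]'>/dev/null
python3 -m inch '[[0,0,0.039,0,0,0,0],[0,0,0.039,0,0,0,0],[0,0,0.039,0,0,0,0],[0,0,0.008,0.8,0,0,0],[0,0,0,0.8,0,0,0],[0,0,0,0,0,0,0],[0,0,0,0,0,0,0]]'
python3 - <<'E'
from m import *
f=cam("wrist"); save(f,"w9.png")
k=find(f,(200,0,440,400),RED,smin=120); P=cloud(f,k); z=np.percentile(P[:,2],90); print(z,crect(P,55,64))
q=k.copy(); d=cloud(f,np.ones_like(k)) if 0 else None
print("mark",mark(f,find(f,(200,0,440,330),RED,smin=120)))
E
python3 g.py 430 379 200 177.8
```

```text
clock: 20.67
eef_pos: [420.5, -303.4, 238.3]
tcp_rot: [-3.141, 0.001, 3.091]
contact_force: [-0.4, -0.1, 0.2]
opening: 1.001
grasp_force: 0.0
60.5195218534771 (array([ 461. , -304. ,   35.3,   35.3,  -31.9]), 1127)
mark (array([ 465.1, -302.7,   66.3,   58.9,   25.4,  466.4, -304. ,   34.7]), (np.int64(291), np.int64(347), np.int64(174), np.int64(235)))
pos [ 421.3 -303.6  238.3] yaw 177.12 turn [-0.0002  0.0004 -0.0038] shift [ 0.701 27.297  1.534]
```

```bash
python3 -m inch '[[0,0,-0.0038,0,0.9,0,0],[0,0,0,0,1,0,0],[0,0,0,0,1,0,0],[0,0,0,0,1,0,0],[0,0,0,0,1,0,0],[0,0,0,0,1,0,0],[0,0,0,0,1,0,0],[0,0,0,0,1,0,0]]'>/dev/null
python3 -m inch '[[0,0,0,0,1,0,0],[0,0,0,0,1,0,0],[0,0,0,0,1,0,0],[0,0,0,0,1,0,0],[0,0,0,0,1,0,0],[0,0,0,0,1,0,0],[0,0,0,0,1,0,0],[0,0,0,0,1,0,0]]'>/dev/null
python3 -m inch '[[0,0,0,0,1,0,0],[0,0,0,0,1,0,0],[0,0,0,0,1,0,0],[0,0,0,0,1,0,0],[0,0,0,0,1,0,0],[0,0,0,0,1,0,0],[0,0,0,0,1,0,0],[0,0,0,0,1,0,0]]'>/dev/null
python3 -m inch '[[0,0,0,0.2,1,0.5,0],[0,0,0,0.2,1,0.5,0],[0,0,0,0.3,1,0.5,0],[0,0,0,0,0.4,0,0],[0,0,0,0,0,0,0],[0,0,0,0,0,0,0]]'
python3 - <<'E'
from m import *
f=cam("wrist"); save(f,"w10.png")
P=cloud(f,find(f,(150,0,490,400),GREEN,smin=60,vmin=10)); 
for lo,hi in((46,56),(68,85)): print(crect(P,lo,hi))
E
python3 g.py 456.6 379.3 40 177.8
```

```text
clock: 23.22
eef_pos: [430.0, 379.7, 200.3]
tcp_rot: [-3.141, 0.0, 3.105]
contact_force: [0.5, -0.2, 0.9]
opening: 1.004
grasp_force: 0.0
(array([390.9, 392. , 192.9,  58.1, -10.6]), 1100)
(array([456.3, 379.9,  41.1,  40.9,  88.8]), 2703)
pos [430.2 379.  200.6] yaw 177.86 turn [-0.      0.0002  0.0003] shift [-1.054  0.052  6.423]
```

```bash
python3 -m inch '[[0,0,0,-0.53,0,0.3,0],[0,0,0,-0.53,-0.02,0.9,0],[0,0,0,0,0,0.9,0],[0,0,0,0,0,0.9,0],[0,0,0,0,0,0.9,0],[0,0,0,0,0,0.9,0],[0,0,0,0,0,0.9,0],[0,0,0,0,0,0.7,0]]'>/dev/null
python3 -m inch '[[0,0,0,0,0,0,0],[0,0,0,0,0,0,0]]'
python3 g.py 456.5 379.6 40 177.8
python3 -m inch '[[0,0,0,0,0,0,0.2],[0,0,0,0,0,0,0.35],[0,0,0,0,0,0,0.5],[0,0,0,0,0,0,1],[0,0,0,0,0,0,1],[0,0,0,0,0,0,1],[0,0,0,0,0,0,1],[0,0,0,0,0,0,1]]' 35
python3 g.py 456.5 379.6 40 177.8
```

```text
clock: 24.1
eef_pos: [456.8, 376.6, 39.6]
tcp_rot: [-3.141, -0.001, 3.102]
contact_force: [-0.4, -0.4, 0.1]
opening: 1.0
grasp_force: 0.0
pos [456.8 376.6  39.6] yaw 177.76 turn [-0.0003 -0.0003 -0.0002] shift [ 0.018  0.121 -0.015]
clock: 24.77
eef_pos: [457.2, 378.3, 41.5]
tcp_rot: [3.14, 0.002, 3.104]
contact_force: [0.8, -1.8, 6.3]
opening: 0.582
grasp_force: 37.2
pos [457.2 378.3  41.5] yaw 177.84 turn [0.0005 0.0007 0.0002] shift [0.028 0.051 0.061]
```

```bash
python3 -m inch '[[0,0,0,0,0,-0.3,1],[0,0,0,0,0,-0.6,1],[0,0,0,0,0,-0.9,1],[0,0,0,0,0,-0.9,1],[0,0,0,0,0,-0.9,1],[0,0,0,0,0,-0.9,1],[0,0,0,0,0,-0.9,1],[0,0,0,0,0,-0.9,1]]'>/dev/null
python3 -m inch '[[0,0,-0.038,0,0,0,1],[0,0,-0.038,0,0,0,1],[0,0,0,0,0,0,1],[0,0,0,0,0,0,1]]'
python3 g.py 610.7 -303.5 200 191.5
```

```text
clock: 25.77
eef_pos: [455.9, 377.6, 198.0]
tcp_rot: [3.141, 0.0, -2.944]
contact_force: [0.2, -0.1, -0.2]
opening: 0.579
grasp_force: 36.8
pos [455.9 377.6 198. ] yaw -168.7 turn [ 0.      0.     -0.0011] shift [ -0.634 -27.933  -0.081]
```

```bash
python3 -m inch '[[0,0,-0.001,0,-0.5,0,1],[0,0,0,0,-0.9,0,1],[0,0,0,0,-1,0,1],[0,0,0,0,-1,0,1],[0,0,0,0,-1,0,1],[0,0,0,0,-1,0,1],[0,0,0,0,-1,0,1],[0,0,0,0,-1,0,1]]'>/dev/null
python3 -m inch '[[0,0,0,0,-1,0,1],[0,0,0,0,-1,0,1],[0,0,0,0,-1,0,1],[0,0,0,0,-1,0,1],[0,0,0,0,-1,0,1],[0,0,0,0,-1,0,1],[0,0,0,0,-1,0,1],[0,0,0,0,-1,0,1]]'>/dev/null
python3 -m inch '[[0,0,0,0,-1,0,1],[0,0,0,0,-1,0,1],[0,0,0,0,-1,0,1],[0,0,0,0,-1,0,1],[0,0,0,0,-1,0,1],[0,0,0,0,-1,0,1],[0,0,0,0,-1,0,1],[0,0,0,0,-1,0,1]]'>/dev/null
python3 -m inch '[[0,0,0,-0.2,-1,0,1],[0,0,0,-0.2,-1,0,1],[0,0,0,-0.2,-1,0,1],[0,0,0,0,-0.5,0,1],[0,0,0,0,0,0,1],[0,0,0,0,0,0,1],[0,0,0,0,0,0,1]]'
python3 g.py 610.7 -303.5 70 191.5
python3 - <<'E'
from m import *
f=cam("wrist"); save(f,"w11.png"); P=cloud(f,find(f,(150,0,490,400),GREEN,smin=60,vmin=10)); P=P[P[:,2]>150];z=np.percentile(P[:,2],95);print(z,crect(P,z-9,z+5))
E
```

```text
clock: 28.35
eef_pos: [606.2, -276.9, 197.1]
tcp_rot: [3.14, -0.001, -2.939]
contact_force: [-0.1, -0.8, -2.1]
opening: 0.582
grasp_force: 36.8
pos [ 606.2 -276.9  197.1] yaw -168.37 turn [ 0.0004 -0.0003  0.0007] shift [ 0.035 -1.078  5.085]
234.75611469589904 (array([ 602.3, -277.6,   41.4,   35.8,  -77.9]), 12135)
```

View pics/w11.png

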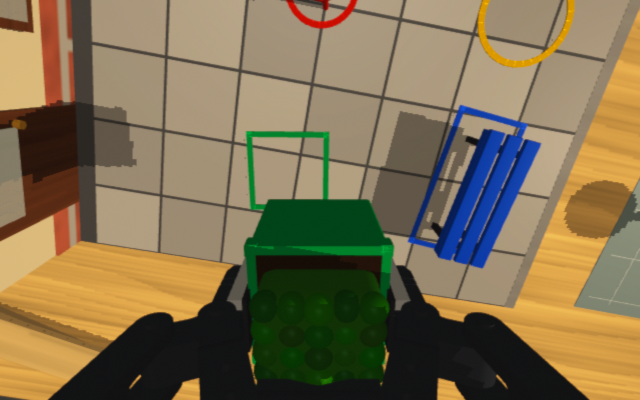

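The planter is held level at (318,330), parallel to its green outline (288,170), with the bench undisturbed.

```bash
python3 -m inch '[[0,0,0,0.03,-0.54,0,1],[0,0,0,0,-0.54,0.4,1],[0,0,0,0,0,0.9,1],[0,0,0,0,0,0.9,1],[0,0,0,0,0,0.9,1],[0,0,0,0,0,0.9,1],[0,0,0,0,0,0.7,1],[0,0,0,0,0,0.35,1]]'>/dev/null
python3 -m inch '[[0,0,0,0,0,0,1],[0,0,0,0,0,0,1],[0,0,0,0,0,0,1]]'
python3 g.py 610.7 -303.5 54 191.5
```

```text
clock: 29.32
eef_pos: [612.6, -305.0, 72.4]
tcp_rot: [-3.14, 0.001, -2.938]
contact_force: [0.1, 0.3, -1.0]
opening: 0.576
grasp_force: 37.0
pos [ 612.6 -305.    72.4] yaw -168.32 turn [-0.0004  0.0004  0.001 ] shift [0.065 0.072 0.735]
```

```bash
python3 -m inch '[[0,0,0.001,0.06,0.05,0.3,1],[0,0,0,0,0,0.2,1],[0,0,0,0,0,0.12,1],[0,0,0,0,0,0,1],[0,0,0,0,0,0,1]]'
python3 -m inch '[[0,0,0,0,0,0.04,1],[0,0,0,0,0,0,1],[0,0,0,0,0,0,1]]'
python3 -m inch '[[0,0,0,0,0,0.03,1],[0,0,0,0,0,0,1],[0,0,0,0,0,0,1]]'
python3 g.py 610.7 -303.5 54 191.5
```

```text
clock: 29.73
eef_pos: [610.0, -303.3, 55.6]
tcp_rot: [3.141, -0.0, -2.941]
contact_force: [-0.6, 0.5, -0.7]
opening: 0.579
grasp_force: 37.0
clock: 29.98
eef_pos: [610.2, -303.5, 54.9]
tcp_rot: [-3.141, 0.0, -2.941]
contact_force: [0.0, 0.0, -1.4]
opening: 0.583
grasp_force: 37.0
clock: 30.23
eef_pos: [610.1, -303.4, 54.0]
tcp_rot: [3.142, -0.0, -2.941]
contact_force: [-0.3, -0.1, -0.9]
opening: 0.582
grasp_force: 37.0
pos [ 610.1 -303.4   54. ] yaw -168.5 turn [ 0. -0.  0.] shift [-0.023 -0.008  0.001]
```

```bash
python3 -m inch '[[0,0,0,0,0,0.03,1],[0,0,0,0,0,0,1],[0,0,0,0,0,0,1]]'
python3 -m inch '[[0,0,0,0,0,0.03,1],[0,0,0,0,0,0,1],[0,0,0,0,0,0,1]]'
```

```text
clock: 30.48
eef_pos: [610.2, -303.5, 53.6]
tcp_rot: [-3.141, 0.0, -2.941]
contact_force: [-1.7, 0.5, 2.6]
opening: 0.581
grasp_force: 37.3
clock: 30.73
eef_pos: [610.2, -303.5, 53.6]
tcp_rot: [-3.141, 0.0, -2.941]
contact_force: [-2.9, 1.7, 8.7]
opening: 0.582
grasp_force: 38.2
```

```bash
python3 -m inch '[[0,0,0,0,0,-0.03,1],[0,0,0,0,0,0,0.35],[0,0,0,0,0,0,0.25],[0,0,0,0,0,0,0.1],[0,0,0,0,0,0,0],[0,0,0,0,0,0,0],[0,0,0,0,0,0,0]]'>/dev/null
python3 -m inch '[[0,0,0,0,0,-0.4,0],[0,0,0,0,0,-0.8,0],[0,0,0,0,0,-1,0],[0,0,0,0,0,-1,0],[0,0,0,0,0,-1,0],[0,0,0,0,0,-1,0],[0,0,0,0,0,-1,0],[0,0,0,0,0,-1,0]]'>/dev/null
python3 -m inch '[[0,0,0,0.8,0.5,0,0],[0,0,0,0.8,0.5,0,0],[0,0,0,0.8,0.5,0,0],[0,0,0,0,0,0,0],[0,0,0,0,0,0,0]]'
python3 - <<'E'
from m import *
f=cam("wrist"); save(f,"w12.png"); np.savez("/tmp/w12",**f)
P=cloud(f,find(f,(0,0,640,400),GREEN,smin=60,vmin=10)); 
for lo,hi in((58,68),(80,97)): print(crect(P,lo,hi))
E
python3 g.py 560 93 210 180
```

```text
clock: 32.4
eef_pos: [543.3, -278.5, 234.4]
tcp_rot: [-3.141, 0.001, -2.941]
contact_force: [0.4, -1.2, 0.0]
opening: 1.004
grasp_force: 0.0
(array([ 609.6, -303.3,   52.6,   51.5,   11.8]), 733)
(array([ 608.8, -303.5,   40.8,   40.6,  -78.9]), 2135)
pos [ 544.3 -278.9  234.3] yaw -168.5 turn [-0.0003  0.0005  0.0639] shift [-0.629 14.876  0.974]
```

```bash
python3 g.py 560 93 210 191.5
python3 -m inch '[[0,0,0,-0.25,0.9,0,0],[0,0,0,-0.25,1,0,0],[0,0,0,-0.25,1,0,0],[0,0,0,-0.25,1,0,0],[0,0,0,-0.25,1,0,0],[0,0,0,-0.25,1,0,0],[0,0,0,-0.25,1,0,0],[0,0,0,-0.25,1,0,0]]'>/dev/null
python3 -m inch '[[0,0,0,-0.25,1,0,0],[0,0,0,-0.25,1,0,0],[0,0,0,-0.25,1,0,0],[0,0,0,-0.25,1,0,0],[0,0,0,-0.25,1,0.5,0],[0,0,0,-0.25,1,0.5,0],[0,0,0,0,0,0,0],[0,0,0,0,0,0,0]]'
python3 - <<'E'
from m import *
f=cam("wrist"); save(f,"w13.png")
k=find(f,(100,0,540,400),YEL,smin=150); P=cloud(f,k); print(crect(P,69,78))
E
python3 g.py 586 93 72 191.5
```

```text
pos [ 544.3 -278.9  234.3] yaw -168.5 turn [-0.0003  0.0004  0.    ] shift [-3.582 14.452  0.974]
clock: 33.78
eef_pos: [560.8, 80.5, 207.8]
tcp_rot: [-3.142, -0.001, -2.938]
contact_force: [0.2, 0.1, 0.2]
opening: 0.998
grasp_force: 0.0
(array([586. ,  92.5,  59.2,  58.9,  39.7]), 4209)
pos [561.   79.6 208.3] yaw -168.41 turn [-0.0001 -0.      0.0005] shift [-1.087  0.326  5.451]
```

```bash
python3 -m inch '[[0,0,0,-0.54,0.3,0.2,0],[0,0,0,-0.54,0.03,0.6,0],[0,0,0,0,0,0.9,0],[0,0,0,0,0,0.9,0],[0,0,0,0,0,0.6,0],[0,0,0,0,0,0,0],[0,0,0,0,0,0,0]]'
python3 g.py 586 92.6 68 191.5
```

```text
clock: 34.42
eef_pos: [585.4, 91.8, 128.4]
tcp_rot: [-3.141, -0.001, -2.942]
contact_force: [0.4, 0.1, -0.5]
opening: 1.001
grasp_force: 0.0
pos [585.4  91.8 128.4] yaw -168.56 turn [-0.     -0.0002 -0.0003] shift [-0.031  0.028  2.415]
```

```bash
python3 -m inch '[[0,0,0,-0.02,0.03,0.8,0],[0,0,0,0,0,0.8,0],[0,0,0,0,0,0.8,0],[0,0,0,0,0,0,0],[0,0,0,0,0,0,0]]'
python3 -m inch '[[0,0,0,0,0,0,0.1],[0,0,0,0,0,0,0.2],[0,0,0,0,0,0,0.35],[0,0,0,0,0,0,1],[0,0,0,0,0,0,1],[0,0,0,0,0,0,1],[0,0,0,0,0,0,1],[0,0,0,0,0,0,1]]' 30
python3 g.py 586 92.5 68 191.5
```

```text
clock: 34.83
eef_pos: [585.9, 93.2, 69.1]
tcp_rot: [-3.142, 0.0, -2.941]
contact_force: [0.5, 0.1, 0.6]
opening: 1.0
grasp_force: 0.0
clock: 35.5
eef_pos: [586.8, 93.7, 70.2]
tcp_rot: [-3.141, 0.003, -2.941]
contact_force: [-1.0, -1.9, 6.6]
opening: 0.682
grasp_force: 30.6
pos [586.8  93.7  70.2] yaw -168.49 turn [-0.0001  0.001   0.0001] shift [ 0.04  -0.042  0.088]
```

```bash
python3 -m inch '[[0,0,0,0,0,-0.3,1],[0,0,0,0,0,-0.6,1],[0,0,0,0,0,-0.9,1],[0,0,0,0,0,-0.9,1],[0,0,0,0,0,-0.9,1],[0,0,0,0,0,-0.9,1],[0,0,0,0,0,0,1],[0,0,0,0,0,0,1]]'
python3 - <<'E'
from m import *
f=cam("wrist"); save(f,"w14.png"); s=r.sense(); print(s["eef_pos"])
k=find(f,(100,0,540,400),YEL,smin=150); P=cloud(f,k); P=P[P[:,2]>150]; z=np.median(P[:,2]); Q=P[abs(P[:,2]-z)<8]; print(z,crect(P,z-5,z+5))
A=np.c_[Q[:,:2]-Q[:,:2].mean(0),np.ones(len(Q))]; print("slope",np.linalg.lstsq(A,Q[:,2],rcond=None)[0])
E
python3 g.py 450 -143.3 180 191.5
```

```text
clock: 36.17
eef_pos: [586.2, 93.8, 182.7]
tcp_rot: [-3.141, 0.003, -2.941]
contact_force: [-0.0, 0.1, -1.4]
opening: 0.682
grasp_force: 32.5
[585.33741905  93.64578174 181.29081282]
186.7812958617785 (array([586.5,  93.1,  61.7,  60.1, -40.4]), 16319)
slope [ 1.48048296e-02 -1.28039440e-02  1.86692407e+02]
pos [585.3  93.6 181.3] yaw -168.49 turn [-0.      0.0003  0.0001] shift [ 7.194 -8.208  0.052]
```

View pics/w14.png

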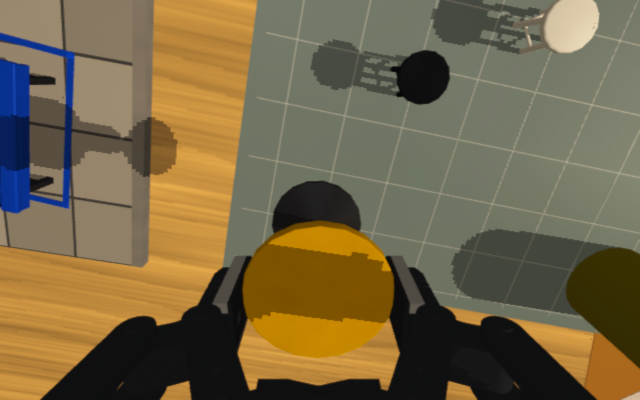

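The table is level, gripped across its top at (318,290). Carrying it to the yellow mark.

```bash
python3 -m inch '[[0,0,0,0.5,-0.6,0,1],[0,0,0,0.8,-0.91,0,1],[0,0,0,0.8,-0.91,0,1],[0,0,0,0.8,-0.91,0,1],[0,0,0,0.8,-0.91,0,1],[0,0,0,0.8,-0.91,0,1],[0,0,0,0.8,-0.91,0,1],[0,0,0,0.8,-0.91,0,1]]'>/dev/null
python3 -m inch '[[0,0,0,0.8,-0.91,0,1],[0,0,0,0.3,-0.4,0,1],[0,0,0,0,0,0,1],[0,0,0,0,0,0,1],[0,0,0,0,0,0,1]]'
python3 g.py 449.6 -143.3 92 191.5
```

```text
clock: 37.3
eef_pos: [450.3, -144.6, 180.2]
tcp_rot: [3.141, -0.001, -2.941]
contact_force: [-0.9, 0.8, -1.0]
opening: 0.687
grasp_force: 32.5
pos [ 450.3 -144.6  180.2] yaw -168.51 turn [ 0.0002 -0.0002 -0.    ] shift [0.016 0.056 3.528]
```

Contact is expected at about z 82.

```bash
python3 -m inch '[[0,0,0,0.02,0.05,0.6,1],[0,0,0,0,0,0.8,1],[0,0,0,0,0,0.8,1],[0,0,0,0,0,0.8,1],[0,0,0,0,0,0.4,1],[0,0,0,0,0,0,1],[0,0,0,0,0,0,1],[0,0,0,0,0,0,1]]'
python3 g.py 449.6 -143.3 82 191.5
python3 -m inch '[[0,0,0,0,0,0.15,1],[0,0,0,0,0,0.08,1],[0,0,0,0,0,0,1],[0,0,0,0,0,0,1]]'
```

```text
clock: 37.97
eef_pos: [450.3, -143.9, 96.5]
tcp_rot: [-3.141, 0.001, -2.94]
contact_force: [0.7, -0.4, -0.1]
opening: 0.686
grasp_force: 32.6
pos [ 450.3 -143.9   96.5] yaw -168.46 turn [-0.0001  0.0003  0.0002] shift [0.025 0.028 0.58 ]
clock: 38.3
eef_pos: [449.6, -144.0, 90.3]
tcp_rot: [-3.141, 0.0, -2.941]
contact_force: [0.4, 0.6, -1.1]
opening: 0.682
grasp_force: 32.6
```

```bash
python3 -m inch '[[0,0,0,0,0.02,0.15,1],[0,0,0,0,0,0.08,1],[0,0,0,0,0,0,1],[0,0,0,0,0,0,1]]'
python3 -m inch '[[0,0,0,0,0,0.06,1],[0,0,0,0,0,0,1],[0,0,0,0,0,0,1]]'
python3 -m inch '[[0,0,0,0,0,0.03,1],[0,0,0,0,0,0,1],[0,0,0,0,0,0,1]]'
```

```text
clock: 38.63
eef_pos: [449.3, -143.5, 84.1]
tcp_rot: [3.141, -0.0, -2.941]
contact_force: [0.2, -0.4, -1.2]
opening: 0.686
grasp_force: 32.6
clock: 38.88
eef_pos: [449.4, -143.5, 82.7]
tcp_rot: [3.142, -0.0, -2.941]
contact_force: [-0.6, -0.8, -0.8]
opening: 0.686
grasp_force: 32.6
clock: 39.13
eef_pos: [449.7, -143.6, 82.3]
tcp_rot: [-3.141, 0.0, -2.941]
contact_force: [-0.0, 0.1, 3.5]
opening: 0.682
grasp_force: 32.8
```

```bash
python3 -m inch '[[0,0,0,0,0,0.02,1],[0,0,0,0,0,0,1],[0,0,0,0,0,-0.02,0.25],[0,0,0,0,0,0,0.15],[0,0,0,0,0,0,0],[0,0,0,0,0,0,0],[0,0,0,0,0,0,0]]'
python3 -m inch '[[0,0,0,0,0,-0.4,0],[0,0,0,0,0,-0.8,0],[0,0,0,0,0,-1,0],[0,0,0,0,0,-1,0],[0,0,0,0,0,-1,0],[0,0,0,0,0,-1,0],[0,0,0,0,0,-1,0],[0,0,0,0,0,-1,0]]'>/dev/null
python3 -m inch '[[0,0,0,0.4,-1,-0.5,0],[0,0,0,0.4,-1,0,0],[0,0,0,0,-1,0,0],[0,0,0,0,0,0,0],[0,0,0,0,0,0,0]]'
python3 - <<'E'
from m import *
f=cam("wrist"); save(f,"w15.png")
P=cloud(f,find(f,(0,0,640,330),YEL,smin=150)); print("table",crect(P,81,90))
P=cloud(f,find(f,(0,0,640,330),RED,smin=120)); P=P[(P[:,0]>420)&(P[:,0]<500)&(abs(P[:,1]+304)<50)]; print("stool",crect(P,55,64))
P=cloud(f,find(f,(0,0,640,330),BLUE)); print("bench",crect(P,52,62))
P=cloud(f,find(f,(0,0,640,330),GREEN,smin=60,vmin=10)); print("planter",crect(P,80,97))
save(cam("scene"),"scene1.png")
E
```

```text
clock: 39.72
eef_pos: [449.4, -143.5, 81.9]
tcp_rot: [3.141, -0.0, -2.941]
contact_force: [0.6, 0.5, -0.6]
opening: 1.001
grasp_force: 0.0
clock: 40.8
eef_pos: [444.6, -221.7, 275.1]
tcp_rot: [-3.142, 0.0, -2.943]
contact_force: [-0.0, 1.2, 0.3]
opening: 1.002
grasp_force: 0.0
table (array([ 449.5, -145.2,   59.3,   58.6,   57.7]), 3109)
stool (array([ 461.2, -304.2,   35.5,   34.6,  -36.3]), 1032)
bench (array([ 586.8, -143.3,  102.9,   40.3,   -3. ]), 2387)
planter (array([ 6.071e+02, -2.893e+02,  4.310e+01,  1.730e+01,  6.000e-01]), 467)
```

View pics/w15.png

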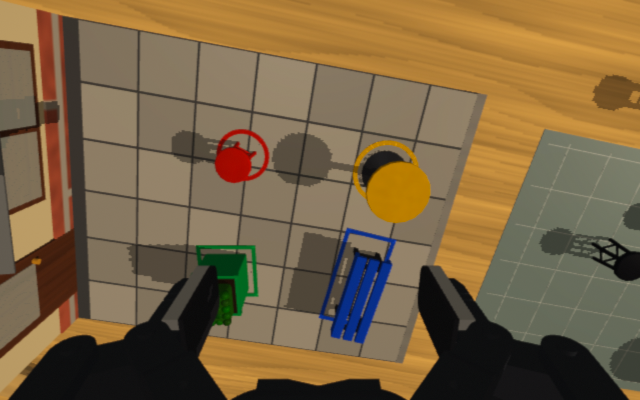

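View pics/scene1.png

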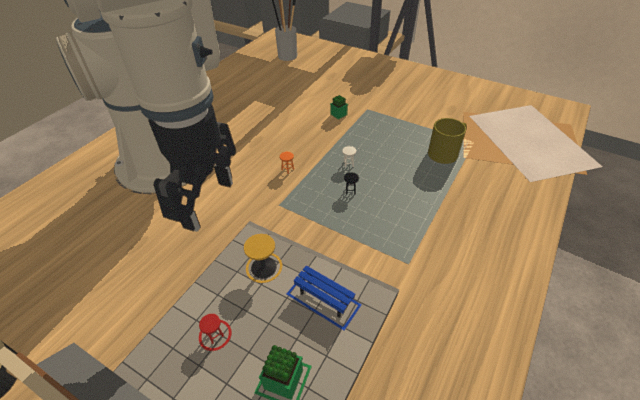

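All four pieces stand in their outlines: table (398,190) and stool (235,163) in the wrist view, bench (325,292) and planter (281,370) in the scene view. The white stool and mug are untouched.

```bash
python3 -c "
from rig import r
print(r.sign_off())"
```

```text
the job is handed in; nothing more can be done
None
```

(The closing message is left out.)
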